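# Press the proud funnel home on a wooden toy boat

## Task

One of the three wooden toy boats on the bench has its funnel, the round dowel behind the wheelhouse, freshly glued but still standing proud. With the fingertips press that funnel gently straight down until it is fully home, as low as the funnel on the finished boat, keep it pressed there for about two seconds so that the glue grabs, then take the hand away. Pinch or lift nothing, leave that boat standing where it is, and do not touch the other two boats, the spare dowel or the paper cup.

Things in the scene. Friction and masses are not known exactly. Their poses are not given: they have to be found in the camera images.
- tug: Boat to work on, loose, about 0.13 kg. Origin: centre of its underside on the bench; x to the bow, z up; it may point any way. Pale hull 165 x 66 x 19 mm, round stern, pointed bow. On it a deckhouse 80 x 42 mm, roof 35 mm above the bench; on the roof's bow end a wheelhouse block 26 x 36 mm (centre x = 14 mm), top 49 mm above the bench. Funnel at x = -26, y = 0 mm
- funnel_top (a point): Centre of the flat top of the funnel that stands proud on tug: an upright wooden dowel 19 mm in diameter in a blind hole in the deckhouse. Fully home its top is 61 mm above the bench (26 mm above the deckhouse roof, 12 mm above the wheelhouse); at the start it stands 11 to 17 mm higher
- funnel (a joint): How far that funnel still stands proud, in m: 0 is fully home (the dowel sits on the bottom of its hole and stops solid), 0.011 to 0.017 at the start, larger is further out. It slides straight down against a steady drag of about 4 N, plus about 0.2 N at 10 mm/s, has no spring and stays where it is left
- finished: Loose boat just like tug, with its funnel already fully home (top 61 mm above the bench). Origin: centre of its underside; x points to the bow. Leave alone
- waiting: Loose boat just like tug, but with an open 20 mm hole where the funnel goes and no funnel (highest part: wheelhouse, 49 mm). Origin: centre of its underside; x points to the bow. Leave alone
- dowel: Spare funnel: loose wooden dowel 19 mm in diameter, 54 mm high, standing upright on the bench. Origin: centre of its underside. Leave alone
- cup: White paper cup, 72 mm across the mouth, 85 mm high, standing upright on the bench. Origin: centre of its underside. Leave alone
Things that resemble listed ones, but are neither listed nor needed, are in the scene too. Leave any black look-alike of the tug alone.

How it is judged:
By the outcome, as a careful person would: the job done as asked, in the order asked, and still so for the second after the job is handed in, with the robot touching nothing.
It also fails if it takes over 35 s, if anything falls off the work surface, if the arm or the gripper's body presses on something with over 40 N, if the wrist force passes 120 N, or if a joint passes its speed limit or range.

## Robot

A 6-joint arm with a two-finger parallel gripper is mounted at the origin on the work surface. World frame = base frame: x ahead of the robot, y to its left, z up, the work surface at z = 0. Lengths are in m, angles in rad, forces in N, time in s.
With the tool pointing down it reaches from about 0.4 to 0.925 m from the base axis. Payload 12.5 kg.
Tool frame: the origin (TCP) lies midway between the tips of the shut fingers; the grasp point (between the pads) lies 19 mm behind it (bot.grasp_offset is the distance from the TCP to the grasp point, in m); z points along the fingers, y is the line along which they close (so a half turn about z gives the same grasp; the last joint's range is limited). The gripper opens to 95 mm and grips with 3 to 60 N. Pads are 20 mm wide; open, the fingers measure 119 mm over their backs; the gripper's body (75 mm by 180 mm) begins 59 mm behind the grasp point.
Start: joints at [-0.106, 0.491, 1.559, -0, 1.092, -0.106], TCP at [0.625, 0, 0.215] pointing down, gripper open.
Joint ranges: [-3.1, 3.1], [-0.84, 2.19], [0.05, 2.79], [-1.13, 4.28], [0.06, 2.93], [-2.69, 2.69]. Speed limits (rad/s): [2.22, 2.22, 2.79, 3.14, 3.14, 3.14].

## Interface

Orientations are given as a unit quaternion [x, y, z, w].
In Python, from bench import read_state, cams, bot gives the robot as it stands.
- The arm moves only by the tool carry_out, never from a script. Its argument "increments" is a list of rows, each a list of 7 numbers: the shift along the world's x, y, z in cm, then the turn, a rotation vector about the world's x, y, z in rad, then the closure in counts, from 0 (fully open) to 255 (shut). In form: [[x, y, z, wx, wy, wz, claw], ...]. A call has exactly 5 rows; each row is the pose to reach, as a shift and turn from the pose commanded when the call began; what a row does not reach only later rows make up. A row lasts 1/12 s, in which the tool goes at most 41.7 mm and 7.16 degrees, less where a joint would pass 70% of its speed; a pose out of reach is approached as far as the arm can. A call with a gripper value outside its range is refused whole. The fingers move at their own pace and stop on an object; the grip force is fixed at half the most. Time passes only in rows, so rows that repeat a pose let the fingers close, or fill a call up. It gives the time, the measured TCP pose, the force, the opening and the grip force at its end, in the units of the state.
- read_state(): the state, without advancing time (a new reading comes with each control period).
- cams.get_image(name): name is "scene" or "side" or "wrist"; returns the picture (384x512x3 uint8, red, green, blue); there is no depth.
- cams.camera_model(name): a dict with "fx", "fy", "cx", "cy" (pixels), "dist_coeffs" ([k1, k2, p1, p2, k3] as OpenCV has them; the pictures are not rectified), "position" and "rotation" of the camera in the world; the wrist camera has in their place "T_tool_cam" (4x4, takes a point from camera to tool coordinates, whose origin is the TCP and whose axes are the flange's). Camera axes: x right, y up, looking along -z (the intrinsics and any distortion apply to the point x, -y, -z); pixel columns grow to the right and rows downward; lengths in m; the calibration is good to about 2 mm. A picture is of the moment at which its call begins: read the wrist's pose just before it. camera_model takes no time and is no camera call.
- bot.job_done(): hands the job in; it is judged then, once.
The state is a dict: "time": time; "qpos": joint angles; "dq": joint speeds; "joint_efforts": joint torques, N m; "tcp_pos": TCP position; "eef_rot": TCP orientation; "ft_force": force on the tool from outside, world axes, zero at the start; "moment": the same for the moment, N m; "finger_gap": finger opening in m; "grip_force": force on a finger pad.
Only numpy, scipy, OpenCV 4.12 (cv2) and the standard library are available. Lean on these libraries where they do the work, as an engineer would, in place of code of your own. Each camera call takes 0.05 s, during which the arm holds its last target. There are 200 camera calls.

## Working session

There is one attempt and no reset: what is moved stays moved. The work goes in short steps, Python scripts to look and compute and a tool call to move; the robot and the scene stay as the last step left them, time stands still between calls to the robot, and variables do not carry over. Pictures are saved under pics/ and viewed, at most 10 in all, crops included, and the job is handed in when it is done.

Besides the shell and the picture viewer there is one more tool, called as name([rows], argument=value, ...), one row to a line, values as JSON. carry_out: Moves the arm, as the interface text tells. Its arguments: {"type":"object","properties":{"increments":{"type":"array","items":{"type":"array","items":{"type":"number"}}}},"required":["increments"]}

```bash
mkdir -p pics; cat > h.py <<'E'
import numpy as np, cv2
from scipy.spatial.transform import Rotation as R
from bench import read_state, cams, bot
def pose(name, st=None):
    m=cams.camera_model(name)
    if 'T_tool_cam' in m:
        T=np.eye(4);T[:3,:3]=R.from_quat(st['eef_rot']).as_matrix();T[:3,3]=st['tcp_pos'];T=T@np.array(m['T_tool_cam'])
        return m,T[:3,:3],T[:3,3]
    r=np.array(m['rotation']); r=r if r.shape==(3,3) else R.from_quat(r).as_matrix()
    return m,r,np.array(m['position'])
def K(m): return np.array([[m['fx'],0,m['cx']],[0,m['fy'],m['cy']],[0,0,1.]])
def rays(P,px):
    m,r,p=P
    u=cv2.undistortPoints(np.array(px,float).reshape(-1,1,2),K(m),np.array(m['dist_coeffs'])).reshape(-1,2)
    d=np.c_[u[:,0],-u[:,1],-np.ones(len(u))]@r.T
    return p,d/np.linalg.norm(d,axis=1)[:,None]
def onz(P,px,z):
    p,d=rays(P,px); return p+d*((z-p[2])/d[:,2])[:,None]
def tri(obs):
    A=np.zeros((3,3));b=np.zeros(3)
    for P,px in obs:
        p,d=rays(P,[px]);M=np.eye(3)-np.outer(d[0],d[0]);A+=M;b+=M@p
    return np.linalg.solve(A,b)
def proj(P,X):
    m,r,p=P; c=(np.array(X,float).reshape(-1,3)-p)@r; c=c*[1,-1,-1]
    return cv2.projectPoints(c,np.zeros(3),np.zeros(3),K(m),np.array(m['dist_coeffs']))[0].reshape(-1,2)
E
python3 - <<'E'
from h import *
st=read_state();print(st)
ims=[]
for n in ('scene','side','wrist'):
    st=read_state();i=cams.get_image(n)[:,:,::-1];cv2.imwrite(f'pics/{n}0.png',i);np.save(n+'0.npy',i)
    print(n,cams.camera_model(n))
E
```

```text
{'time': 0.0, 'qpos': array([-1.05577753e-01,  4.91566519e-01,  1.55946792e+00,  8.81871278e-06,
        1.09173142e+00, -1.05615062e-01]), 'dq': array([-0.00011596,  0.00049442, -0.00036529, -0.00102023, -0.00102947,
       -0.00108925]), 'joint_efforts': array([-9.52334158e-04, -6.12640929e+01, -2.58175153e+01,  6.92750537e-02,
        4.83079045e-02, -1.38641695e-05]), 'tcp_pos': array([6.24738620e-01, 6.64657363e-05, 2.14051076e-01]), 'eef_rot': array([ 7.07094908e-01,  7.07118411e-01, -3.65718751e-04, -4.58658079e-04]), 'ft_force': array([ 0.36014668, -0.44964583, -0.82406574]), 'moment': array([0.00803518, 0.02611409, 0.03883398]), 'grip_force': 0.0, 'finger_gap': 0.0952953385138605}
scene {'fx': 436.144727907673, 'fy': 436.144727907673, 'cx': 262.4086809066268, 'cy': 191.37797559553422, 'dist_coeffs': array([-0.1029752,  0.       ,  0.       ,  0.       ,  0.       ]), 'position': array([ 0.9660016 , -0.54792686,  1.02071419]), 'rotation': array([0.32680647, 0.10962712, 0.31078953, 0.88577045])}
side {'fx': 381.13330709150966, 'fy': 381.13330709150966, 'cx': 256.47359443414734, 'cy': 188.15089959546688, 'dist_coeffs': array([-0.04262604,  0.        ,  0.        ,  0.        ,  0.        ]), 'position': array([ 0.36356605, -0.55256447,  0.74438355]), 'rotation': array([ 0.37025071, -0.03705816, -0.08277203,  0.9244944 ])}
wrist {'fx': 319.2171326504346, 'fy': 319.2171326504346, 'cx': 261.67634704110856, 'cy': 191.35048769377957, 'dist_coeffs': array([-0.03528775,  0.        ,  0.        ,  0.        ,  0.        ]), 'T_tool_cam': array([[-3.63966248e-04,  9.70212973e-01,  2.42253285e-01,
         6.89329186e-02],
       [ 9.99999932e-01,  3.69424238e-04,  2.28935398e-05,
         4.35040824e-04],
       [-6.72826260e-05,  2.42253277e-01, -9.70213041e-01,
        -1.70342256e-01],
       [ 0.00000000e+00,  0.00000000e+00,  0.00000000e+00,
         1.00000000e+00]])}
```

View pics/scene0.png

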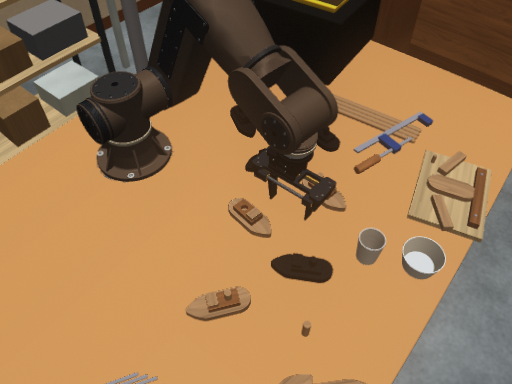

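View pics/side0.png

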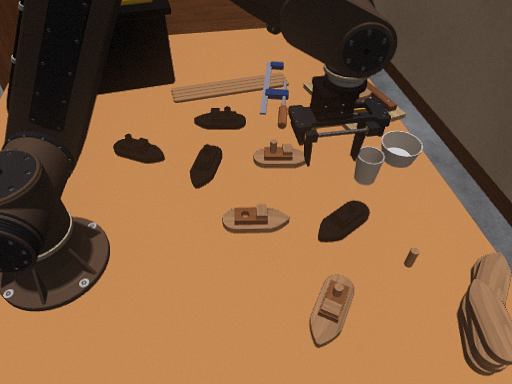

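The scene image shows the waiting boat, with an open hole, at (250,215). Boat A, with a funnel, is at (220,303), and boat B is mostly hidden by the gripper near (338,200). In the side image waiting is at (255,218), A at (333,308) and B at (280,155). B's funnel looks taller, so I'll check it in an enlarged crop and by measurement.

```bash
python3 - <<'E'
from h import *
i=np.load('side0.npy')
f=lambda a:cv2.resize(a,None,fx=5,fy=5,interpolation=cv2.INTER_CUBIC)
a=f(i[130:180,245:315]); b=f(i[265:350,300:370])
c=np.zeros((430,705,3),np.uint8);c[:250,:350]=a;c[:425,355:705]=b
cv2.imwrite('pics/crop1.png',c)
E
```

```text
(no output)
```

View pics/crop1.png

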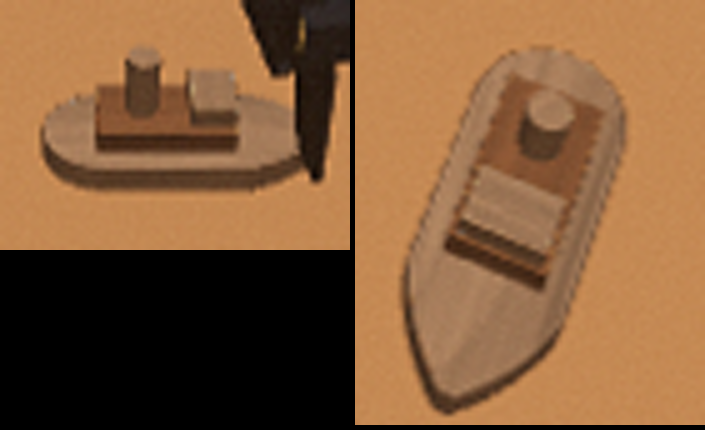

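View pics/wrist0.png

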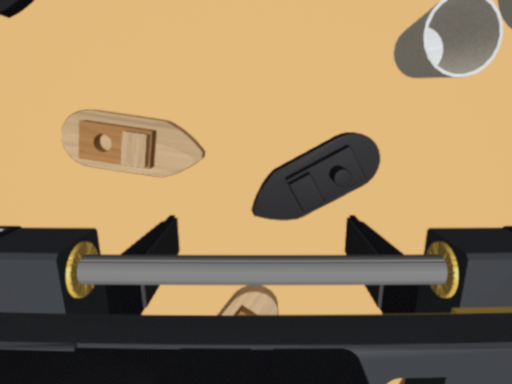

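Candidates in the side image: A (funnel near 339,287), B (funnel near 273,142), and the waiting boat with its open hole (255,218). In the crop, B's funnel shows about 50 px above the roof at a dowel width of 35 px. A's shows about 33 px at a width of 50 px. That makes B the proud one, so B is the tug and A is the finished boat. The wrist image shows the waiting boat at (130,143), a black boat at (325,175) and A's stern at (250,300).

```bash
python3 - <<'E'
from h import *
P=pose('side')
q=lambda x,y,ox,oy:[ox+x/5,oy+y/5]
for n,top,base,w,h in (('B',q(143,57,245,130),q(142,110,245,130),0,0),('A',q(550-355,110,300,265),q(542-355,150,300,265),0,0)):
    b=onz(P,[base],.035)[0]
    # height where top ray is nearest the vertical axis
    p,d=rays(P,[top]);d=d[0]; t=((b-p)[:2]@d[:2])/(d[:2]@d[:2])
    print(n,b,'top',p+d*t, 'if z=.061',onz(P,[top],.061)[0],'if .075',onz(P,[top],.075)[0])
Ps=pose('scene')
print('scene proj B',proj(Ps,onz(P,[[273.6,141.4]],.075)),'A',proj(Ps,onz(P,[[339,287]],.061)))
print('cup',onz(P,[[368,180]],0),'dowel',onz(P,[[410,264]],0),'wait',onz(P,[[255,225]],0))
print('bow/stern B',onz(P,[q(300,150,245,130),q(45,125,245,130)],.019))
E
```

```text
B [0.56371826 0.24403125 0.035     ] top [0.56279489 0.24426212 0.07351795] if z=.061 [0.56651238 0.25913043 0.061     ] if .075 [0.56235476 0.24250181 0.075     ]
A [ 0.59922435 -0.21250119  0.035     ] top [ 0.59758002 -0.21137338  0.06622339] if z=.061 [ 0.59938246 -0.20874543  0.061     ] if .075 [ 0.59455145 -0.21578901  0.075     ]
scene proj B [[319.11886519 174.35839699]] A [[227.5464877  292.13952311]]
cup [[0.80777338 0.12287465 0.        ]] dowel [[ 0.80065638 -0.15200591  0.        ]] wait [[0.47086275 0.0225312  0.        ]]
bow/stern B [[0.64939931 0.21281691 0.019     ]
 [0.51055717 0.25876328 0.019     ]]
```

carry_out([
  [-1.5,3,1,0,0,0,255],
  [-3,6,2,0,0,0,255],
  [-4.5,9,3,0,0,0,255],
  [-6,12,3.5,0,0,0,255],
  [-6,12,3.5,0,0,0,255],
])

```text
time: 0.57
tcp_pos: [0.563, 0.124, 0.251]
eef_rot: [0.706, 0.708, 0.001, -0.0]
ft_force: [0.5, 0.1, 0.7]
finger_gap: 0.0671
grip_force: 0.0
```

carry_out([
  [0,0,0,0,0,0,255],
  [0,0,0,0,0,0,255],
  [0,0,0,0,0,0,255],
  [0,0,0,0,0,0,255],
  [0,0,0,0,0,0,255],
])

```text
time: 0.98
tcp_pos: [0.5653, 0.1192, 0.2492]
eef_rot: [0.708, 0.707, -0.0, -0.0]
ft_force: [1.2, -0.2, -0.2]
finger_gap: 0.0337
grip_force: 0.0
```

```bash
python3 - <<'E'
from h import *
import pickle
d={}
for n in ('side','scene','wrist'):
    st=read_state();i=cams.get_image(n)[:,:,::-1];d[n]=(i,pose(n,st));cv2.imwrite(f'pics/{n}1.png',i)
st=read_state();print(st['time'],st['tcp_pos'],st['finger_gap'],st['ft_force'])
pickle.dump(d,open('d1.pkl','wb'))
for n in d: print(n,proj(d[n][1],[[.563,.244,.073],[.563,.244,.035]]))
f=lambda a:cv2.resize(a,None,fx=4,fy=4,interpolation=cv2.INTER_CUBIC)
c=np.zeros((590,800,3),np.uint8);w=d['wrist'][0];c[:384,:512]=w
u,v=proj(d['side'][1],[[.57,.244,.05]])[0].astype(int);s=f(d['side'][0][v-25:v+25,u-35:u+35])
c[390:590,:280]=s
u2,v2=proj(d['scene'][1],[[.57,.244,.05]])[0].astype(int);s=f(d['scene'][0][v2-25:v2+25,u2-35:u2+35]);c[390:590,290:570]=s
print((u-35,v-25),(u2-35,v2-25))
cv2.imwrite('pics/comb1.png',c)
E
```

```text
1.1333 [0.56519044 0.11954617 0.24945512] 0.021818550855089505 [-0.39417747 -0.62639146  0.07276468]
side [[273.68526771 141.59752292]
 [273.15448197 152.03575111]]
scene [[319.50822369 174.62723754]
 [318.15032156 183.1272479 ]]
wrist [[258.95587795  55.81365146]
 [259.24218592  61.51520088]]
(np.int64(240), np.int64(122)) (np.int64(285), np.int64(155))
```

View pics/comb1.png

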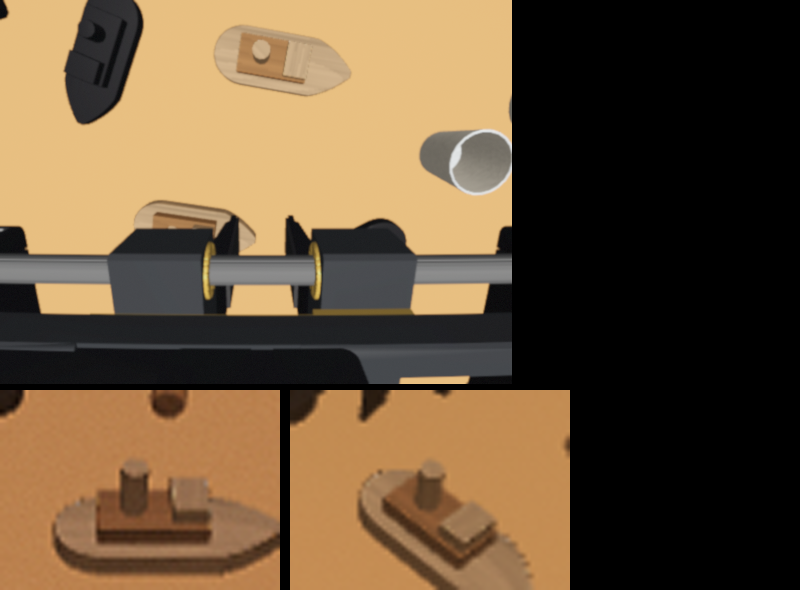

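The wrist view shows the tug with its funnel top at (261,48). In the crops the top is at about (273.7,141) in the side image and (320.5,174) in the scene image, and the proud funnel is clear in all three views. I'll triangulate these now.

```bash
python3 - <<'E'
from h import *
import pickle
d=pickle.load(open('d1.pkl','rb'))
w,P=d['wrist']
g=cv2.cvtColor(w,cv2.COLOR_BGR2GRAY)[25:75,235:285]; G=cv2.resize(g,None,fx=6,fy=6,interpolation=cv2.INTER_CUBIC)
c=cv2.HoughCircles(cv2.GaussianBlur(G,(0,0),3),cv2.HOUGH_GRADIENT,1,30,param1=60,param2=15,minRadius=45,maxRadius=75)
c=[] if c is None else c[0]
for x,y,r in c[:4]: print('circle',235+(x+.5)/6-.5,25+(y+.5)/6-.5,r/6)
obs=dict(wrist=(P,(261,48)),side=(d['side'][1],(273.5,140.9)),scene=(d['scene'][1],(320.1,173.9)))
X=tri(list(obs.values()));print('all',X)
for n in obs: print(n,obs[n][1],proj(obs[n][0],X), 'z=.073:',onz(obs[n][0],[obs[n][1]],.074)[0])
print(tri([obs['side'],obs['scene']]),tri([obs['side'],obs['wrist']]),tri([obs['scene'],obs['wrist']]))
E
```

```text
circle 260.5 48.666664 9.866667
all [0.56357173 0.25064328 0.07045542]
wrist (261, 48) [[259.51662814  49.34618626]] z=.073: [0.56509641 0.25128805 0.074     ]
side (273.5, 140.9) [[273.34473346 140.78497379]] z=.073: [0.56283744 0.24585673 0.074     ]
scene (320.1, 173.9) [[320.81267587 174.0144356 ]] z=.073: [0.56317141 0.24671456 0.074     ]
[0.56301653 0.24701408 0.07330948] [0.56478822 0.25239491 0.06841972] [0.56338489 0.25075601 0.0706906 ]
```

carry_out([
  [0,2,-2.5,0,0,0,255],
  [0,4,-5,0,0,0,255],
  [0,6,-7.5,0,0,0,255],
  [0,7,-9,0,0,0,255],
  [0,7,-9,0,0,0,255],
])

```text
time: 1.55
tcp_pos: [0.5636, 0.1912, 0.1565]
eef_rot: [0.707, 0.708, -0.002, -0.001]
ft_force: [-0.2, -0.5, 0.2]
finger_gap: 0.0006
grip_force: 0.0
```

carry_out([
  [0,0,0,0,0,0,255],
  [0,0,0,0,0,0,255],
  [0,0,0,0,0,0,255],
  [0,0,0,0,0,0,255],
  [0,0,0,0,0,0,255],
])

```text
time: 1.97
tcp_pos: [0.5654, 0.1895, 0.1606]
eef_rot: [0.707, 0.707, 0.001, 0.0]
ft_force: [-0.2, 0.8, -0.9]
finger_gap: 0.0005
grip_force: 0.0
```

```bash
python3 - <<'E'
from h import *
import pickle
st=read_state();w=cams.get_image('wrist')[:,:,::-1];P=pose('wrist',st);cv2.imwrite('pics/wrist2.png',w);pickle.dump((w,P),open('d2.pkl','wb'))
print(st['time'],st['tcp_pos'],st['finger_gap'],st['ft_force'],np.abs(st['dq']).max())
u,v=proj(P,[[.5635,.248,.073]])[0].astype(int);print(u,v)
g=cv2.cvtColor(w,cv2.COLOR_BGR2GRAY)[v-30:v+30,u-30:u+30]; G=cv2.resize(g,None,fx=6,fy=6,interpolation=cv2.INTER_CUBIC)
c=cv2.HoughCircles(cv2.GaussianBlur(G,(0,0),3),cv2.HOUGH_GRADIENT,1,30,param1=60,param2=15,minRadius=55,maxRadius=95)
for x,y,r in ([] if c is None else c[0][:4]):
    px=(u-30+(x+.5)/6-.5,v-30+(y+.5)/6-.5);print(px,r/6,onz(P,[px],.061)[0],onz(P,[px],.074)[0])
E
```

```text
1.9667 [0.5653746  0.18951101 0.16058338] 0.00047752047711281984 [-0.24681469  0.84312816 -0.94196029] 0.005752929830470007
258 125
```

View pics/wrist2.png

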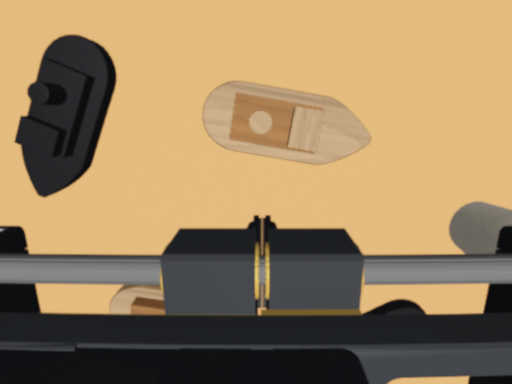

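The wrist view shows the tug nearly straight below, with its funnel top circle at about (261,122) and radius about 12 px. Nothing is near it, the black boat is at (65,115), and the cup is at the right edge.

```bash
python3 - <<'E'
from h import *
import pickle
w,P=pickle.load(open('d2.pkl','rb'));d=pickle.load(open('d1.pkl','rb'))
hsv=cv2.cvtColor(w,cv2.COLOR_BGR2HSV)[105:140,243:280];
ref=hsv[17,18].astype(int);roof=hsv[25,4].astype(int);print(ref,roof)
m=((hsv.astype(int)[:,:,1]<(ref[1]+roof[1])/2)).astype(np.uint8)
n,l,s,c=cv2.connectedComponentsWithStats(m);k=l[17,18]
px=c[k]+[243,105];print('centroid',px,s[k])
for z in (.061,.072,.076): print(z,onz(P,[px],z)[0])
so=[(d['side'][1],(273.5,140.9)),(d['scene'][1],(320.1,173.9)),(P,px)]
print(tri(so))
# boat heading from bow and stern at z=.019
print(onz(P,[[371,136],[203,114]],.019), [proj(Q,[.565,.249,.074]) for Q,_ in so])
E
```

```text
[ 17  83 196] [ 15 133 182]
centroid [260.18604651 121.90697674] [  6   6  23  23 430]
0.061 [0.5647832  0.25033411 0.061     ]
0.072 [0.56481688 0.25066279 0.072     ]
0.076 [0.56482913 0.25078231 0.076     ]
[0.5635063  0.24982662 0.07091509]
[[0.6721969  0.23581689 0.019     ]
 [0.51020318 0.25660807 0.019     ]] [array([[274.02374323, 140.10309085]]), array([[321.0407953 , 173.74488957]]), array([[260.41501472, 124.13177241]])]
```

carry_out([
  [0,2,0,0,0,0,255],
  [-0.1,4,0,0,0,0,255],
  [-0.1,6,-1,0,0,0,255],
  [-0.1,6,-3.5,0,0,0,255],
  [-0.1,6,-6,0,0,0,255],
])

```text
time: 2.43
tcp_pos: [0.5645, 0.2511, 0.1]
eef_rot: [0.707, 0.708, 0.001, 0.001]
ft_force: [0.7, -0.7, -0.1]
finger_gap: 0.0005
grip_force: 0.0
```

carry_out([
  [0,0,0,0,0,0,255],
  [0,0,0,0,0,0,255],
  [0,0,-0.2,0,0,0,255],
  [0,0,-0.5,0,0,0,255],
  [0,0,-0.8,0,0,0,255],
])

```text
time: 2.85
tcp_pos: [0.5647, 0.25, 0.0928]
eef_rot: [0.707, 0.707, 0.001, 0.001]
ft_force: [-0.2, -0.0, -0.1]
finger_gap: 0.0005
grip_force: 0.0
```

```bash
python3 - <<'E'
from h import *
st=read_state();print(st['time'],st['tcp_pos'],st['ft_force'])
o=[]
for n in('side','scene'):
    i=cams.get_image(n)[:,:,::-1];u,v=proj(pose(n),[[.564,.249,.07]])[0].astype(int);o.append(cv2.resize(i[v-35:v+35,u-40:u+40],None,fx=5,fy=5,interpolation=cv2.INTER_CUBIC))
    print(n,u,v)
cv2.imwrite('pics/pre.png',np.hstack(o))
E
```

```text
2.85 [0.56465301 0.24998877 0.09284219] [-0.17055492 -0.03906041 -0.12533109]
side 273 141
scene 320 174
```

View pics/pre.png

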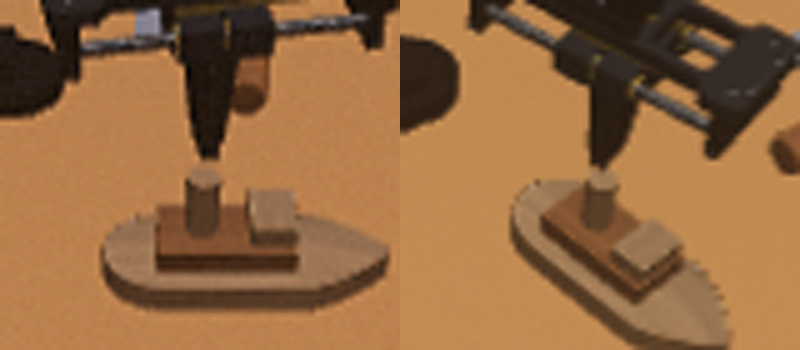

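The closed fingertips are just above the funnel: tip at crop (209,160) and top at (203,175) in the side view, tip (599,168) and top (602,178) in the scene view. I'll compute the remaining lateral offset relative to the same cameras.

```bash
python3 - <<'E'
from h import *
a,b=pose('side'),pose('scene')
S=lambda x,y:(273-40+(x+.5)/5-.5,141-35+(y+.5)/5-.5)
C=lambda x,y:(320-40+(x-400+.5)/5-.5,174-35+(y+.5)/5-.5)
t=tri([(a,S(209,159)),(b,C(599,167))]);f=tri([(a,S(203,175)),(b,C(602,178))])
print('tip',t,'fun',f,f-t)
print([proj(P,[.5647,.25,.0928]) for P in(a,b)],S(209,159),C(599,167),S(203,175),C(602,178))
E
```

```text
tip [0.56370119 0.23929733 0.09024051] fun [0.56269192 0.24734204 0.07297458] [-0.00100926  0.00804471 -0.01726593]
[array([[274.11483661, 134.52088064]]), array([[321.8517392 , 169.15225413]])] (274.4, 137.4) (319.4, 172.0) (273.2, 140.6) (320.0, 174.2)
```

carry_out([
  [-0.1,-0.1,-0.2,0,0,0,255],
  [-0.1,-0.1,-0.5,0,0,0,255],
  [-0.1,-0.1,-0.8,0,0,0,255],
  [-0.1,-0.1,-1.0,0,0,0,255],
  [-0.1,-0.1,-1.2,0,0,0,255],
])

```text
time: 3.37
tcp_pos: [0.563, 0.249, 0.0793]
eef_rot: [0.707, 0.707, -0.0, -0.0]
ft_force: [0.0, -0.5, -0.2]
finger_gap: -0.0002
grip_force: 0.0
```

carry_out([
  [0,0,-0.1,0,0,0,255],
  [0,0,-0.2,0,0,0,255],
  [0,0,-0.3,0,0,0,255],
  [0,0,-0.4,0,0,0,255],
  [0,0,-0.5,0,0,0,255],
])

```text
time: 3.78
tcp_pos: [0.563, 0.2491, 0.0746]
eef_rot: [0.707, 0.707, 0.0, 0.0]
ft_force: [0.9, 0.6, 0.6]
finger_gap: 0.0002
grip_force: 0.0
```

carry_out([
  [0,0,-0.1,0,0,0,255],
  [0,0,-0.2,0,0,0,255],
  [0,0,-0.3,0,0,0,255],
  [0,0,-0.4,0,0,0,255],
  [0,0,-0.5,0,0,0,255],
])

```text
time: 4.2
tcp_pos: [0.5631, 0.249, 0.0698]
eef_rot: [0.707, 0.707, 0.0, 0.0]
ft_force: [-0.7, -0.9, 4.7]
finger_gap: 0.0009
grip_force: 2.1
```

carry_out([
  [0,0,-0.1,0,0,0,255],
  [0,0,-0.2,0,0,0,255],
  [0,0,-0.3,0,0,0,255],
  [0,0,-0.4,0,0,0,255],
  [0,0,-0.5,0,0,0,255],
])

```text
time: 4.62
tcp_pos: [0.5631, 0.249, 0.0646]
eef_rot: [0.707, 0.707, 0.0, 0.0]
ft_force: [-0.6, -0.4, 4.2]
finger_gap: 0.0004
grip_force: 2.1
```

carry_out([
  [0,0,-0.05,0,0,0,255],
  [0,0,-0.1,0,0,0,255],
  [0,0,-0.15,0,0,0,255],
  [0,0,-0.2,0,0,0,255],
  [0,0,-0.25,0,0,0,255],
])

```text
time: 5.03
tcp_pos: [0.563, 0.249, 0.0621]
eef_rot: [0.707, 0.707, 0.0, 0.0]
ft_force: [-0.7, -0.4, 4.1]
finger_gap: 0.0003
grip_force: 2.0
```

carry_out([
  [0,0,-0.03,0,0,0,255],
  [0,0,-0.06,0,0,0,255],
  [0,0,-0.09,0,0,0,255],
  [0,0,-0.12,0,0,0,255],
  [0,0,-0.15,0,0,0,255],
])

```text
time: 5.45
tcp_pos: [0.5632, 0.2491, 0.0612]
eef_rot: [0.707, 0.707, 0.0, 0.0]
ft_force: [-2.2, -1.1, 13.2]
finger_gap: 0.0005
grip_force: 6.4
```

The funnel has bottomed out: the force rose to 13 N at z ≈ 61 mm. I'll hold it there for about 2 s.

carry_out([
  [0,0,0,0,0,0,255],
  [0,0,0,0,0,0,255],
  [0,0,0,0,0,0,255],
  [0,0,0,0,0,0,255],
  [0,0,0,0,0,0,255],
])

```text
time: 5.87
tcp_pos: [0.5632, 0.2491, 0.0613]
eef_rot: [0.707, 0.707, 0.0, 0.0]
ft_force: [-1.0, -0.7, 10.2]
finger_gap: 0.0003
grip_force: 4.8
```

carry_out([
  [0,0,0,0,0,0,255],
  [0,0,0,0,0,0,255],
  [0,0,0,0,0,0,255],
  [0,0,0,0,0,0,255],
  [0,0,0,0,0,0,255],
])

```text
time: 6.28
tcp_pos: [0.5632, 0.2491, 0.0613]
eef_rot: [0.707, 0.707, 0.0, 0.0]
ft_force: [-1.6, -0.4, 10.0]
finger_gap: 0.0002
grip_force: 4.8
```

carry_out([
  [0,0,0,0,0,0,255],
  [0,0,0,0,0,0,255],
  [0,0,0,0,0,0,255],
  [0,0,0,0,0,0,255],
  [0,0,0,0,0,0,255],
])

```text
time: 6.7
tcp_pos: [0.5631, 0.2491, 0.0612]
eef_rot: [0.707, 0.707, 0.0, 0.0]
ft_force: [-1.3, -0.6, 9.1]
finger_gap: 0.0007
grip_force: 4.8
```

carry_out([
  [0,0,0,0,0,0,255],
  [0,0,0,0,0,0,255],
  [0,0,0,0,0,0,255],
  [0,0,0,0,0,0,255],
  [0,0,0,0,0,0,255],
])

```text
time: 7.12
tcp_pos: [0.5631, 0.2491, 0.0613]
eef_rot: [0.707, 0.707, 0.0, 0.0]
ft_force: [-2.6, -0.2, 9.8]
finger_gap: 0.0006
grip_force: 4.8
```

carry_out([
  [0,0,0,0,0,0,255],
  [0,0,0,0,0,0,255],
  [0,0,0,0,0,0,255],
  [0,0,0,0,0,0,255],
  [0,0,0,0,0,0,255],
])

```text
time: 7.53
tcp_pos: [0.5631, 0.2491, 0.0613]
eef_rot: [0.707, 0.707, 0.0, 0.0]
ft_force: [-1.3, -1.1, 9.5]
finger_gap: 0.0002
grip_force: 4.8
```

carry_out([
  [0,0,0.1,0,0,0,255],
  [0,0,0.4,0,0,0,255],
  [0,0,1.2,0,0,0,255],
  [0,0,2.5,0,0,0,255],
  [0,0,4,0,0,0,255],
])

```text
time: 7.95
tcp_pos: [0.5626, 0.2489, 0.1008]
eef_rot: [0.707, 0.707, -0.001, -0.0]
ft_force: [-0.0, 0.1, 0.4]
finger_gap: 0.0003
grip_force: 0.0
```

carry_out([
  [0,0,3,0,0,0,255],
  [0,-2,6,0,0,0,255],
  [0,-4,9,0,0,0,255],
  [0,-6,10,0,0,0,255],
  [0,-6,10,0,0,0,255],
])

```text
time: 8.37
tcp_pos: [0.564, 0.1868, 0.2042]
eef_rot: [0.708, 0.707, 0.002, 0.002]
ft_force: [-1.1, 0.6, -0.5]
finger_gap: 0.0004
grip_force: 0.0
```

carry_out([
  [0,0,0,0,0,0,255],
  [0,0,0,0,0,0,255],
  [0,0,0,0,0,0,255],
  [0,0,0,0,0,0,255],
  [0,0,0,0,0,0,255],
])

```text
time: 8.78
tcp_pos: [0.5628, 0.1896, 0.1999]
eef_rot: [0.707, 0.707, -0.001, -0.0]
ft_force: [0.4, 0.4, 0.0]
finger_gap: 0.0003
grip_force: 0.0
```

```bash
python3 - <<'E'
from h import *
st=read_state();print(st['time'],st['tcp_pos'],st['ft_force'])
o=[]
for n in('side','scene'):
    i=cams.get_image(n)[:,:,::-1];u,v=proj(pose(n),[[.564,.249,.07]])[0].astype(int);o.append(cv2.resize(i[v-35:v+35,u-40:u+40],None,fx=5,fy=5,interpolation=cv2.INTER_CUBIC))
cv2.imwrite('pics/post.png',np.hstack(o))
E
```

```text
8.7833 [0.56277169 0.18957064 0.19988699] [0.37124719 0.42593812 0.01055672]
```

View pics/post.png

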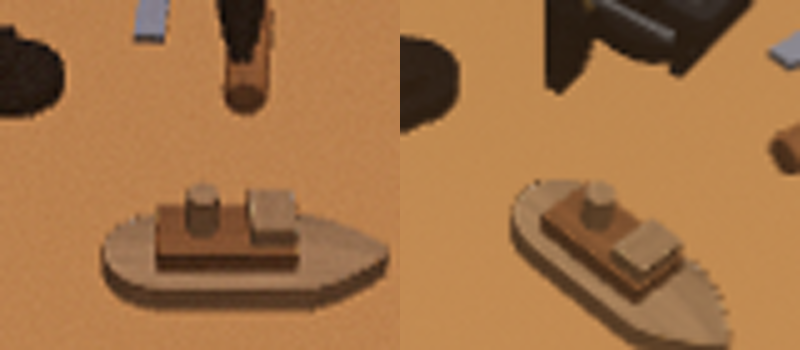

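The funnel is now low: its top is at (203,190) in the side crop, where it was at (203,175) before. The boat hasn't moved and the hand is clear, so I'm handing the job in.

```bash
python3 -c "
from bench import bot; print(bot.job_done())"
```

```text
the job is handed in; nothing more can be done
None
```

The tug's funnel is pressed fully home at about 61 mm and was held there at about 10 N for just over 2 s; the hand is clear, the boat did not move, nothing else was touched, and the job is handed in.

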